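Zero, load and record a batch of swatter handles on the check scale

ROBOT

A 7-joint arm with a two-finger parallel gripper is mounted at the origin on the work surface. World frame = base frame: x ahead of the robot, y to its left, z up, the work surface at z = 0. Lengths are in m, angles in degrees, forces in N, time in s.
With the tool pointing down it reaches from about 0.4 to 0.9 m from the base axis. Payload 5.5 kg.
Tool frame: the origin (TCP) lies where the fingers leave the gripper's body, on its centre line; the fingertips stand 66 mm ahead of it and the grasp point (between the pads) lies 47 mm ahead of it (manip.grasp_offset is the distance from the TCP to the grasp point, in m); z points along the fingers, y is the line along which they close (so a half turn about z gives the same grasp; the last joint's range is limited). The gripper opens to 92 mm and grips with 3 to 60 N. Pads are 19 mm wide; open, the fingers measure 130 mm over their backs; the gripper's body (75 mm by 190 mm) begins 47 mm behind the grasp point.
Start: joints at [-57.284, 28.699, -24.465, 88.831, 12.651, 65.22, -12.049], TCP at [0.197, 0.619, 0.292] pointing down, gripper open.
Joint ranges: [-164.97, 164.97], [-17.58, 116.51], [-87.97, 89.64], [11.32, 138.91], [-80.73, 260.73], [10.89, 115.49], [-147.41, 147.41]. Speed limits (degrees/s): [147.25, 147.25, 180, 180, 180, 180, 180].

INTERFACE

Orientations are given as [roll, pitch, yaw] about the fixed x, y, z axes, in that order (R = Rz(yaw) Ry(pitch) Rx(roll)).
In Python, from workcell import manip, eoat, eyes, order gives the robot as it stands. Calls block until the motion is done:
- manip.move_pose(position, orientation): joint-space move of the TCP to a pose.
- manip.move_linear(position, rate=0.15, rot=None): straight line of the TCP; rot=None keeps the orientation; rate is the mean speed in m/s.
- manip.move_joints(angles): joint-space move.
- eoat.grip(opening, f_grip=None): opening from 0.0 (shut) to 1.0 (fully open); f_grip is the grip in N (None keeps the last); returns when the fingers have stopped.
- manip.hold(seconds).
- manip.solve_ik(position, orientation): joint angles nearest the present ones, or None.
- manip.get_obs(): the state.
- eyes.read_camera(name): name is "scene" or "top" or "wrist"; returns (picture, depth): 420x560x3 uint8, blue, green, red; 420x560 float32, m along the optical axis (not along the pixel's ray), 0 where there is no reading.
- eyes.camera_model(name): a dict with "fx", "fy", "cx", "cy" (pixels), "extrinsics" (4x4, takes a point from camera to world coordinates). Camera axes: x right, y down, z forward; pixel columns grow to the right and rows downward; lengths in m; the calibration is good to about 2 mm. A picture is of the moment at which its call begins: read the wrist's pose just before it. camera_model takes no time and is no camera call; for the wrist camera it gives the pose at the moment of the call.
A pose or a line that the arm cannot do raises manip.IKError and nothing moves.
- order.close_job(): hands the job in; it is judged then, once.
The state is a dict: "t": time; "joints": joint angles; "qvel": joint speeds; "tau": joint torques, N m; "position": TCP position; "orientation": TCP orientation; "ft_force": force on the tool from outside, world axes, zero at the start; "torque": the same for the moment, N m; "width": opening from 0.0 (shut) to 1.0 (fully open); "finger_force": force on a finger pad.
Only numpy, scipy, OpenCV 4.12 (cv2) and the standard library are available. Lean on these libraries where they do the work, as an engineer would, in place of code of your own. Each camera call takes 0.05 s, during which the arm holds its last target. There are 200 camera calls.

TASK

With the hanging stylus, press the round recessed zero button fully in while the check scale is still empty. Then lay every standing swatter handle on its side in a V cradle of its own on the scale, press the square recessed record button fully in with the stylus while they all lie there, and hang the stylus back upright in its fork. Do not press zero with a handle on the scale, and leave everything else on the bench where it is.

Things in the scene. Friction and masses are not known exactly. Their poses are not given: they have to be found in the camera images.
- handle1: Black plastic swatter handle, 122 mm long, 120 g, standing upright at the start (may be absent). Origin at the centre of its butt end; z points from butt to neck. Along z: square butt 44 x 44 mm from 0 to 10 mm, round grip 34 mm in diameter from 10 to 104, neck 24 mm in diameter from 104 to 122.
- handle2: Black plastic swatter handle, 122 mm long, 120 g, standing upright at the start (may be absent). Origin at the centre of its butt end; z points from butt to neck. Along z: square butt 44 x 44 mm from 0 to 10 mm, round grip 34 mm in diameter from 10 to 104, neck 24 mm in diameter from 104 to 122.
- handle3: Black plastic swatter handle, 122 mm long, 120 g, standing upright at the start (may be absent). Origin at the centre of its butt end; z points from butt to neck. Along z: square butt 44 x 44 mm from 0 to 10 mm, round grip 34 mm in diameter from 10 to 104, neck 24 mm in diameter from 104 to 122.
- handle1_mid (a point): Middle of the grip of handle1, on its axis, 62 mm from the butt end; axes as the handle's.
- handle2_mid (a point): Middle of the grip of handle2, on its axis, 62 mm from the butt end; axes as the handle's.
- handle3_mid (a point): Middle of the grip of handle3, on its axis, 62 mm from the butt end; axes as the handle's.
- scale: Check scale: grey box 270 (x) x 170 (y) x 35 mm with three white V cradles side by side along its x, 80 mm apart. Origin at the centre of its underside on the bench. The axis of each cradle is the scale's y axis; either end of a handle may point either way.
- cradle1 (a point): Where the mid-grip point of a handle lying in the first (towards the scale's -x side) cradle comes, 69 mm above the bench; axes as the scale's. A cradle is two 10 mm thick V supports, 30 mm either side of this point along y, with 45 degree flanks whose tops are 48 mm apart in x and about level with this point; the platform lies 34 mm below it.
- cradle2 (a point): Where the mid-grip point of a handle lying in the middle cradle comes, 69 mm above the bench; axes as the scale's. A cradle is two 10 mm thick V supports, 30 mm either side of this point along y, with 45 degree flanks whose tops are 48 mm apart in x and about level with this point; the platform lies 34 mm below it.
- cradle3 (a point): Where the mid-grip point of a handle lying in the third (+x side) cradle comes, 69 mm above the bench; axes as the scale's. A cradle is two 10 mm thick V supports, 30 mm either side of this point along y, with 45 degree flanks whose tops are 48 mm apart in x and about level with this point; the platform lies 34 mm below it.
- console: White indicator box of the scale, 110 (x) x 140 (y) x 45 mm with a dark display; origin at the centre of its underside; two recessed grey buttons in its top, 70 mm apart. A fingertip does not fit into the recesses.
- zero_recess (a point): Centre of the mouth of the round zero recess (20 mm in diameter) in the top face of the console, 45 mm above the bench; in it a round grey button 16 mm across, its top 5.5 mm below the mouth.
- record_recess (a point): Centre of the mouth of the square record recess (20 x 20 mm) in the top face of the console; in it a square grey button 16 mm across, its top 5.5 mm below the mouth.
- zero_button (a joint): Travel of the round zero button: 0 out, 0.004 m fully in; spring return, about 3.5 N fully in.
- record_button (a joint): Travel of the square record button: 0 out, 0.004 m fully in; spring return, about 3.5 N fully in.
- stylus: Black stylus with a steel tip, 145 mm long, 60 g, hanging upright in the fork. Origin on its axis at the underside of its collar; z points from the tip up to the grip. Along z: tip end at -75 mm, steel tip 8 mm in diameter up to -33, shank 12 mm up to 0, square collar 30 x 30 mm from 0 to 6, round grip 18 mm in diameter from 6 to 70.
- rest: Steel stand with a fork for the stylus; origin at the centre of its foot (85 x 80 mm). Two prongs point to its -x, with an 18 mm slot between them that is open at the -x end; a post closes the +x end.
- fork (a point): Where the stylus's origin belongs when it hangs: on top of the prongs, middle of the slot, 95 mm above the bench; axes as the rest's. The prong ends have 5 mm high lips at x = -25 mm, the post starts at x = +25 mm and rises 11 mm above the prongs.
- tin: Flat steel tin, 60 mm in diameter, 25 mm tall; origin under its base. Bystander: leave it.
- oil: Oil bottle, 52 mm in diameter, 110 mm tall; origin under its base. Bystander: leave it.
- screw_bin: Yellow open parts bin, 120 x 100 x 50 mm; origin under its centre. Bystander: leave it.
- driver: Screwdriver lying on the bench along its x. Bystander: leave it.
- solder_reel: Aluminium reel, 64 mm in diameter, 40 mm tall; origin under its base. Bystander: leave it.
- carton: Small carton, 90 x 70 x 60 mm; origin under its centre. Bystander: leave it.
Things that resemble listed ones, but are neither listed nor needed, are in the scene too. What is shaped like the stylus but green or purple is not meant.

How it is judged:
By the outcome, as a careful person would: the job done as asked, in the order asked, and still so for the second after the job is handed in, with the robot touching nothing.
Of handle1, handle2, handle3 only 2 to 3 are there at a start; the rules pass over those that are not, and their reading is None.
At some moment in a run one of handle1, handle2, handle3 may be knocked a few centimetres aside while the robot is not near it.
Once in a run the grip may slacken for a moment while it holds something.
It also fails if it takes over 210 s, if anything falls off the work surface, if the arm or the gripper's body presses on something with over 40 N, if the wrist force passes 120 N, or if a joint passes its speed limit or range.

## Working session

There is one attempt and no reset: what is moved stays moved. The work goes in short steps, each a Python script; the robot and the scene stay as the last script left them, time stands still between calls to the robot, and variables do not carry over. Pictures are saved under pics/ and viewed, at most 14 in all, crops included, and the job is handed in when it is done.

```bash
mkdir -p pics; ls; python3 - <<'E'
from workcell import manip, eoat, eyes, order
import cv2,numpy as np,pickle
d={}
for n in("scene","top","wrist"):
    m=eyes.camera_model(n);p,z=eyes.read_camera(n);d[n]=(p,z,m);cv2.imwrite(f"pics/a_{n}.png",p)
    print(n,m["fx"],m["cx"],np.round(m["extrinsics"],3).tolist())
pickle.dump(d,open("a.pkl","wb"))
o=manip.get_obs();print(o["t"],o["position"],o["orientation"],manip.grasp_offset)
E
```

```text
pics
scene 391.0776781584259 276.87358055693664 [[0.603, 0.486, -0.633, 1.086], [0.798, -0.357, 0.486, -0.485], [0.01, -0.798, -0.602, 0.589], [0.0, 0.0, 0.0, 1.0]]
top 536.74561796786 283.17168477627587 [[0.02, -0.988, 0.156, 0.388], [-1.0, -0.023, -0.016, -0.072], [0.019, -0.155, -0.988, 1.196], [0.0, 0.0, 0.0, 1.0]]
wrist 340.8611654557286 277.8515029445163 [[0.303, 0.907, 0.293, 0.117], [0.953, -0.287, -0.096, 0.644], [-0.003, 0.308, -0.951, 0.383], [0.0, 0.0, 0.0, 1.0]]
0.15 [0.19683008 0.61901481 0.29140592] [-1.79912604e+02 -4.55190220e-03  1.62364868e+02] 0.0467
```

View pics/a_top.png

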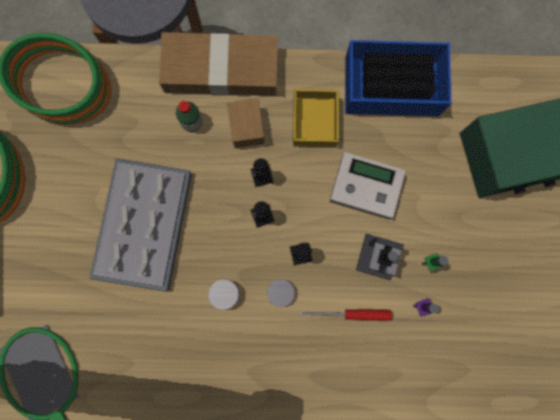

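View pics/a_scene.png

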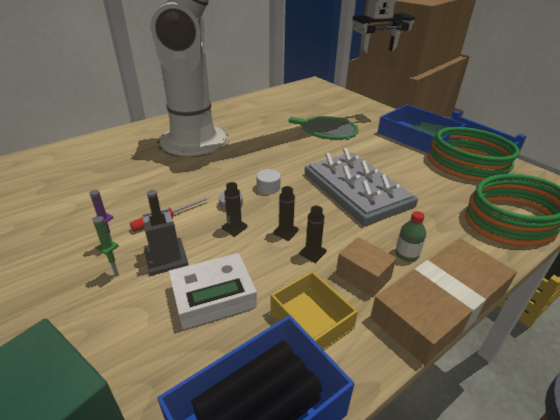

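The top view shows three standing handles at about (262,172), (262,213) and (301,253). The scale is at (142,225) and the console at (368,185), with the round zero button at (350,188) and the square record button at (381,198). The rest with the black stylus is at (382,255), and the green and purple decoys are to its right.

```bash
cat > h.py <<'E'
import cv2,numpy as np
def cloud(z,m):
    v,u=np.mgrid[:z.shape[0],:z.shape[1]]
    P=np.stack([(u-m["cx"])/m["fx"]*z,(v-m["cy"])/m["fy"]*z,z],-1)
    E=m["extrinsics"];return P@E[:3,:3].T+E[:3,3]
def ray(uv,m,h):
    E=m["extrinsics"];uv=np.atleast_2d(np.asarray(uv,float))
    d=np.c_[(uv[:,0]-m["cx"])/m["fx"],(uv[:,1]-m["cy"])/m["fy"],np.ones(len(uv))]@E[:3,:3].T
    return (E[:3,3]+d*((h-E[2,3])/d[:,2])[:,None])[:,:2]
def rect(xy):
    (c,s,a)=cv2.minAreaRect((np.asarray(xy)*1000).astype(np.float32));return np.round(c,1),np.round(s,1),round(a,1)
def blob(W,z,lo,hi,box,minpx=15):
    """components of height band inside pixel box -> list of rects of world xy (mm)"""
    u0,v0,u1,v1=box;M=np.zeros(z.shape,np.uint8)
    M[v0:v1,u0:u1]=((W[...,2]>lo)&(W[...,2]<hi)&(z>0))[v0:v1,u0:u1]
    n,L,st,_=cv2.connectedComponentsWithStats(M)
    return [(int(st[i,4]),*rect(W[L==i][:,:2]),np.round(W[L==i].mean(0)*1000,1)) for i in range(1,n) if st[i,4]>=minpx]
E
python3 - <<'E'
import pickle,cv2,numpy as np
from h import *
d=pickle.load(open("a.pkl","rb"));p,z,m=d["top"];W=cloud(z,m)
print("bench",np.median(W[330:360,150:300,2]),W[330:360,150:300,2].std())
for n,lo,hi,b in [("handle top",.112,.135,(235,150,330,275)),("handle grip",.02,.1,(235,150,330,275)),("butt",.006,.016,(235,150,330,275)),("scale",.028,.042,(80,150,200,300)),("cradle",.05,.08,(80,150,200,300)),("console",.038,.052,(320,140,420,225)),("stylus",.15,.18,(350,225,415,290)),("rest",.085,.115,(350,225,415,290)),("foot",.004,.03,(350,225,415,290))]:
    for r in blob(W,z,lo,hi,b): print(n,*r)
a=cv2.resize(p[140:300,320:460],None,fx=4,fy=4,interpolation=cv2.INTER_CUBIC)
b=p[210:300,80:220]
cv2.imwrite("pics/b.png",a[:600])
ps=d["scene"][0];cv2.imwrite("pics/c.png",cv2.resize(ps[180:330,80:280],None,fx=4,fy=4,interpolation=cv2.INTER_CUBIC))
E
```

```text
bench 0.00015493940207578216 0.07336603521672908
handle top 119 [638.5 -42.2] [23.2 22.7] 63.2 [638.1 -42.  121.6]
handle top 116 [548.1 -45.7] [22.3 22.3] 0.4 [547.8 -45.4 121.8]
handle top 115 [ 464.8 -132. ] [22.1 22.1] 2.1 [ 464.5 -132.4  121.9]
handle grip 121 [629.3 -41.1] [15.1 35.1] 1.6 [626.  -43.2  60.3]
handle grip 72 [537.9 -43.3] [33.2 13. ] 81.0 [534.8 -45.8  59.7]
handle grip 38 [ 454.6 -126.1] [30.7  9.8] 55.8 [ 453.7 -123.7   60. ]
butt 135 [638.7 -41.9] [45.1 43.8] 16.5 [628.9 -42.6  10.1]
butt 141 [547.5 -45.4] [43.  43.9] 19.4 [539.  -46.7  10.2]
butt 139 [ 464.5 -132.7] [44.  43.5] 14.3 [ 456.5 -127.7   10. ]
scale 7648 [521.  218.5] [169.  267.9] 81.6 [517.6 217.7  34.6]
cradle 68 [623.  234.7] [11.1 25.8] 82.5 [622.5 234.5  60.2]
cradle 60 [613.8 174.9] [ 9.5 26.7] 82.4 [613.7 175.1  61.1]
cradle 62 [587.1 240.2] [10.9 25.4] 83.4 [586.  239.2  61.2]
cradle 60 [577.7 180.6] [11.1 24.3] 82.0 [577.4 180.1  61.2]
cradle 68 [543.6 246.4] [10.7 24.8] 82.2 [543.8 245.7  61.1]
cradle 71 [534.4 186.9] [ 9.8 25.6] 80.4 [534.6 186.7  60.8]
cradle 67 [507.9 251.1] [10.6 25.5] 84.5 [507.1 250.7  61.3]
cradle 64 [499.4 191.6] [10.7 25.1] 78.1 [498.3 191.6  61.1]
cradle 70 [462.5 257.6] [11.6 28.7] 85.5 [464.  257.   60.4]
cradle 62 [454.9 198.4] [10.7 25.1] 86.6 [456.  197.7  61.5]
cradle 72 [429.  262.8] [11.6 25.7] 79.5 [428.  262.2  60.9]
cradle 66 [421.4 203.2] [10.3 26.4] 81.7 [420.7 202.9  60.5]
console 47 [ 711.  -189.1] [ 4.8 40.2] 1.7 [ 710.9 -188.9   46.5]
console 3095 [ 616. -276.] [140.6 111.4] 74.0 [ 615.5 -275.6   45.4]
stylus 85 [ 453.8 -300.7] [17.3 17.1] 4.0 [ 453.5 -300.4  164.5]
rest 696 [ 457.7 -302.7] [57.  66.4] 75.3 [ 460.  -300.3   99. ]
foot 627 [ 462.4 -302.6] [84.4 88.9] 72.7 [ 453.4 -285.5   12. ]
```

View pics/b.png

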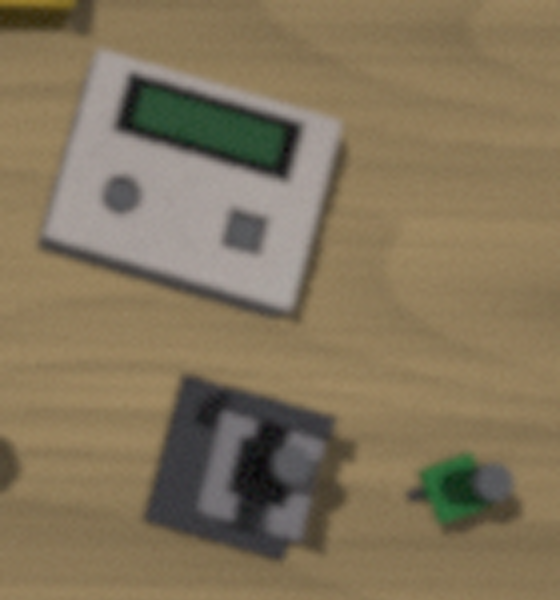

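View pics/c.png

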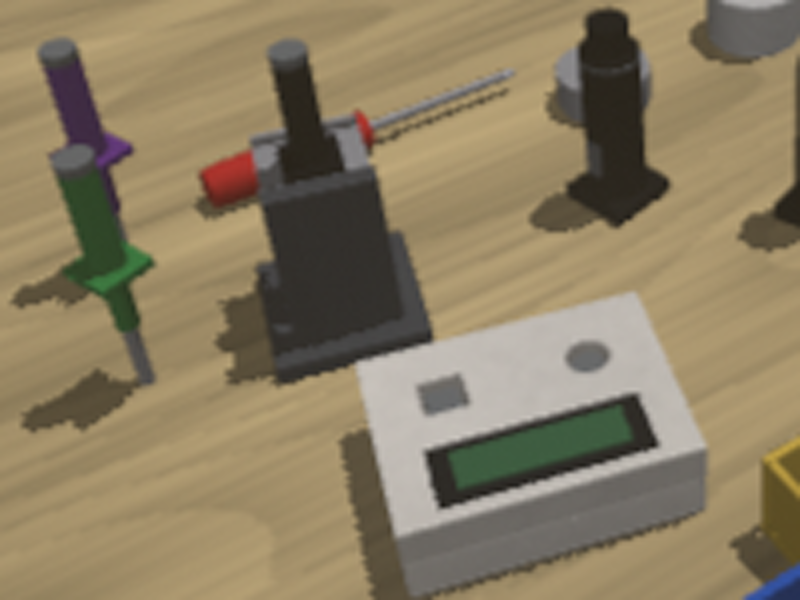

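Plan: take the stylus straight up, press zero, and hang it back. Then pick each handle with a near-horizontal tool, camera side up, tip it over and lower it from above. First I'll check IK feasibility and find the buttons and the fork.

```bash
cat >> h.py <<'E'
from scipy.spatial.transform import Rotation as Ro
G=.0467
def pose(g,az,e):
    """TCP position, rpy for grasp point g, tool axis azimuth az, e deg below horizontal (90=down, tool x along az)"""
    a,e=np.radians([az,e]);z=np.array([np.cos(e)*np.cos(a),np.cos(e)*np.sin(a),-np.sin(e)]);x=np.array([np.sin(e)*np.cos(a),np.sin(e)*np.sin(a),np.cos(e)])
    R=np.stack([x,np.cross(z,x),z],1)
    return (np.asarray(g,float)-G*z).tolist(),Ro.from_matrix(R).as_euler("xyz",degrees=True).tolist()
E
python3 - <<'E'
import pickle,cv2,numpy as np
from h import *
from workcell import manip
d=pickle.load(open("a.pkl","rb"));p,z,m=d["top"];W=cloud(z,m)
# buttons
g=p.astype(int);M=np.zeros(z.shape,np.uint8);M[175:210,340:395]=(g.sum(2)<400)[175:210,340:395]
n,L,st,c=cv2.connectedComponentsWithStats(M)
for i in range(1,n):
    if st[i,4]>20: print("btn",st[i].tolist(),c[i],ray(c[i],m,.0395),W[L==i][:,2].mean())
for lo,hi in((.0915,.0975),(.0975,.1025),(.1025,.109)):
    for r in blob(W,z,lo,hi,(350,225,415,290),5): print("rest",lo,*r)
H=[(.638,-.042),(.548,-.0455),(.4645,-.132)];C=[(.6004,.2076),(.5213,.219),(.442,.2305)]
for k,h in enumerate(H):
    for e in(0,15,30):
        print("h",k+1,e,[az for az in range(-180,180,15) if manip.solve_ik(*pose((*h,.065),az,e))])
for k,h in enumerate(C):
    for e in(90,105,120):
        print("c",k+1,e,[az for az in(81.3,-98.7) if manip.solve_ik(*pose((*h,.069),az,e)) and manip.solve_ik(*pose((*h,.17),az,e))])
for az in range(-180,180,30): print(az,manip.solve_ik(*pose((.4535,-.3004,.133),az,90)) is not None,manip.solve_ik(*pose((.4535,-.3004,.25),az,90)) is not None,end=';')
E
```

```text
btn [356, 175, 39, 11, 232] [380.26293103 178.26293103] [[ 0.63124633 -0.30360584]] 0.04727137193642012
btn [345, 183, 11, 11, 85] [350.02352941 188.16470588] [[ 0.60747719 -0.23678063]] 0.052177225299176226
btn [375, 192, 12, 12, 108] [380.78703704 197.40740741] [[ 0.58844646 -0.30439605]] 0.03875369558811729
btn [340, 202, 27, 8, 122] [349.01639344 206.63934426] [[ 0.56638608 -0.23458955]] 0.01993759743838204
rest 0.0915 152 [ 458.9 -285.6] [22.1 49.2] 74.2 [ 459.9 -282.9   94.7]
rest 0.0915 119 [ 448.8 -318.7] [18.8 50.9] 76.8 [ 446.5 -320.2   94.7]
rest 0.0975 92 [ 453.4 -302.5] [34.7 32.3] 70.0 [ 451.  -296.2  100.2]
rest 0.0975 26 [ 436.8 -278.2] [17.1 12.4] 73.4 [ 435.4 -276.6   99.4]
rest 0.0975 15 [ 423.1 -311.7] [17.4  3.6] 75.1 [ 423.1 -311.3  100. ]
rest 0.1025 144 [ 483.6 -309.6] [56.6 12.7] 74.4 [ 483.6 -308.9  106. ]
rest 0.1025 9 [ 466.7 -297.1] [8.5 4.2] 89.9 [ 466.6 -297.8  103.7]
rest 0.1025 11 [ 441.4 -306.2] [ 6.1 10.2] 1.4 [ 441.3 -306.   103.3]<sys>:0: UserWarning: Gimbal lock detected. Setting third angle to zero since it is not possible to uniquely determine all angles.
Traceback (most recent call last):
ValueError: The truth value of an array with more than one element is ambiguous. Use a.any() or a.all()
```

```bash
python3 - 2>/dev/null <<'E'
import numpy as np
from h import *
from workcell import manip
ok=lambda *a: manip.solve_ik(*pose(*a)) is not None
H=[(.638,-.042),(.548,-.0455),(.4645,-.132)];C=[(.6004,.2076),(.5213,.219),(.442,.2305)]
for k,h in enumerate(H):
    for e in(0,15,30):
        print("h",k+1,e,[az for az in range(-180,180,15) if ok((*h,.065),az,e)])
for k,h in enumerate(C):
    for e in(90,105,120):
        print("c",k+1,e,[az for az in(81.3,-98.7) if ok((*h,.069),az,e) and ok((*h,.17),az,e)])
print([az for az in range(-180,180,15) if ok((.4535,-.3004,.133),az,90) and ok((.4535,-.3004,.25),az,90)])
print([az for az in range(-180,180,15) if ok((.607,-.237,.2),az,90) and ok((.588,-.304,.1),az,90)])
E
```

```text
h 1 0 [-120, -105, -90, -75, -60, -45, -30, -15, 0, 15, 30, 45, 60, 75, 90, 105]
h 1 15 [-120, -105, -90, -75, -60, -45, -30, -15, 0, 15, 30, 45, 60, 75, 90, 105, 120]
h 1 30 [-150, -135, -120, -105, -90, -75, -60, -45, -30, -15, 0, 15, 30, 45, 60, 75, 90, 105, 120, 135]
h 2 0 [-120, -105, -90, -75, -60, -45, -30, -15, 0, 15, 30, 45, 60, 75, 90, 105, 120]
h 2 15 [-135, -120, -105, -90, -75, -60, -45, -30, 30, 45, 60, 75, 90, 105, 120, 135]
h 2 30 [-180, -165, -150, -135, -120, -105, -90, -75, -60, -45, 30, 45, 60, 75, 90, 105, 120, 135, 150, 165]
h 3 0 [-150, -135, -120, -105, -90, -75, -60, -45, 15, 30, 45, 60, 75, 90, 105, 120]
h 3 15 [-165, -150, -135, -120, -105, -90, -75, -60, 30, 45, 60, 75, 90, 105, 120, 135]
h 3 30 [-180, -165, -150, -135, -120, -105, -90, -75, -60, 30, 45, 60, 75, 90, 105, 120, 135, 150, 165]
c 1 90 [81.3, -98.7]
c 1 105 [81.3, -98.7]
c 1 120 [81.3, -98.7]
c 2 90 [81.3, -98.7]
c 2 105 [81.3, -98.7]
c 2 120 [81.3, -98.7]
c 3 90 [81.3, -98.7]
c 3 105 [81.3, -98.7]
c 3 120 [81.3, -98.7]
[-180, -165, -150, -135, -120, -105, -90, -75, -60, -45, -30, -15, 0, 15, 30, 45, 60, 75, 90, 105, 120, 135, 150, 165]
[-180, -165, -150, -135, -120, -105, -90, -75, -60, -45, -30, -15, 0, 15, 30, 45, 60, 75, 90, 105, 120, 135, 150, 165]
```

```bash
cat >> h.py <<'E'
from workcell import manip,eoat,eyes,order
import warnings;warnings.filterwarnings("ignore")
FORK=np.array([.4536,-.3008]);ZERO=np.array([.6075,-.2368]);REC=np.array([.5884,-.3044]);AZ=-15.
def go(g,az,e): manip.move_pose(*pose(g,az,e))
def lin(g,az,e,rate=.15): p,r=pose(g,az,e);manip.move_linear(p,rate=rate,rot=r)
def ob():
    o=manip.get_obs();return dict(t=round(o["t"],2),w=round(o["width"]*92,1),ff=np.round(o["finger_force"],1),F=np.round(o["ft_force"],1).tolist(),p=np.round(o["position"],4).tolist())
def take_stylus(gz=.133):
    go((*FORK,.27),AZ,90);eoat.grip(.55,40);lin((*FORK,gz),AZ,90);eoat.grip(0.,40);print("taken",ob())
    lin((*FORK,.25),AZ,90,.1);print("up",ob())
def press(xy,z0=.156,zmin=.140):
    lin((*xy,.25),AZ,90,.15);lin((*xy,.18),AZ,90,.1);f0=manip.get_obs()["ft_force"][2];z=z0
    lin((*xy,z),AZ,90,.04)
    while z>zmin:
        z-=.001;lin((*xy,z),AZ,90,.02);manip.hold(.1);f=manip.get_obs()["ft_force"][2]-f0;print(round(z,4),round(f,2))
        if f>9:break
    manip.hold(.3);print("press",ob())
    lin((*xy,.25),AZ,90,.1)
def see(name,fn):
    m=eyes.camera_model(name);p,z=eyes.read_camera(name);cv2.imwrite("pics/"+fn,p);return p,z,m
E
python3 - <<'E'
from h import *
# scale still empty, take the stylus
go((*FORK,.30),AZ,90);print(ob());take_stylus()
lin((*ZERO,.25),AZ,90);print(ob());see("wrist","d.png");p,z,m=see("scene","e.png")
E
```

```text
{'t': 3.49, 'w': 92.1, 'ff': np.float64(0.0), 'F': [-0.5, 0.8, 0.1], 'p': [0.4542, -0.2999, 0.3465]}
taken {'t': 6.27, 'w': 17.3, 'ff': np.float64(40.0), 'F': [0.5, 0.8, 1.8], 'p': [0.4537, -0.3009, 0.1799]}
up {'t': 7.58, 'w': 17.4, 'ff': np.float64(40.0), 'F': [0.1, -0.3, -0.6], 'p': [0.4533, -0.3005, 0.296]}
{'t': 8.84, 'w': 17.4, 'ff': np.float64(40.0), 'F': [-0.1, -0.8, -0.7], 'p': [0.6066, -0.2377, 0.2968]}
```

View pics/e.png

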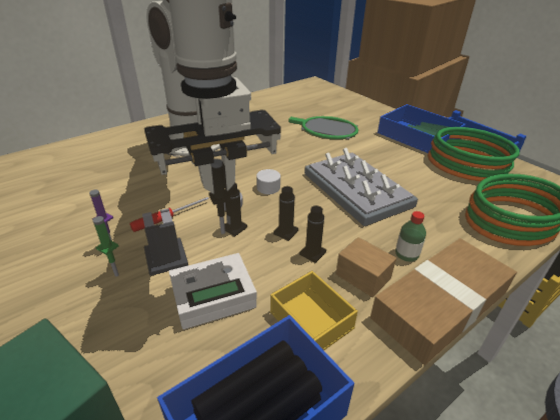

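The stylus hangs vertical in the gripper with its tip at about (221,233), above the zero side of the console. The scale at (360,182) is empty, so I'll press zero and hang the stylus back.

```bash
cat >> h.py <<'E'
def hang(dz=0.):
    """lower stylus into fork until the collar carries it, release"""
    lin((*FORK,.26),AZ,90,.15);lin((*FORK,.15),AZ,90,.08);f0=manip.get_obs()["ft_force"][2];z=.137+dz
    lin((*FORK,z),AZ,90,.04)
    while z>.128+dz:
        z-=.001;lin((*FORK,z),AZ,90,.02);f=manip.get_obs()["ft_force"][2]-f0;print(round(z,4),round(f,2))
        if f>2:break
    eoat.grip(.45,10);manip.hold(.3);lin((*FORK,.27),AZ,90,.1);print("hung",ob())
E
python3 - <<'E'
from h import *
press(ZERO)
p,z,m=see("scene","f.png");cv2.imwrite("pics/f.png",p[40:320,80:360])
print(ob())
E
```

```text
0.155 -0.17
0.154 -0.75
0.153 -1.08
0.152 1.2
0.151 0.92
0.15 1.72
0.149 2.82
0.148 5.17
0.147 9.94
press {'t': 14.24, 'w': 17.3, 'ff': np.float64(40.0), 'F': [-0.9, 0.8, 9.3], 'p': [0.6079, -0.2371, 0.1951]}
{'t': 15.47, 'w': 17.7, 'ff': np.float64(40.0), 'F': [0.5, 0.0, 0.2], 'p': [0.6071, -0.2365, 0.2957]}
```

View pics/f.png

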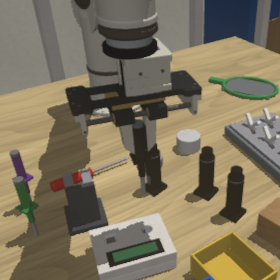

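The force ramped at the expected height and then hit the end stop, so zero was pressed fully in. The stylus is still upright in the grip. Next I'll hang it, check, and measure the handles again.

```bash
cat >> h.py <<'E'
def handles():
    p,z,m=see("top","last.png");W=cloud(z,m)
    out=[]
    for r in blob(W,z,.112,.135,(200,130,345,300),40):
        if max(r[2])<30: out.append(r[4][:2]/1000)
    return out,W,z
E
python3 - <<'E'
from h import *
hang()
go((.50,-.10,.40),-60,60)
go((.45,.25,.35),-98.7,60)
h,W,z=handles();print(h,ob())
for r in blob(W,z,.15,.18,(350,225,415,290)):print("stylus",*r)
for n,lo,hi,b in(("carton",.05,.07,(215,90,275,155)),("reel/tin",.015,.045,(195,270,305,320))):
    for r in blob(W,z,lo,hi,b,60):print(n,*r)
see("scene","g.png")
E
```

```text
0.136 0.13
0.135 -0.67
0.134 0.29
0.133 1.93
0.132 11.1
hung {'t': 22.44, 'w': 41.6, 'ff': np.float64(0.0), 'F': [0.3, 0.4, 0.1], 'p': [0.4533, -0.3006, 0.316]}Traceback (most recent call last):
  File "<stdin>", line 3, in <module>
  File "h.py", line 28, in go
    def go(g,az,e): manip.move_pose(*pose(g,az,e))
                    ~~~~~~~~~~~~~~~^^^^^^^^^^^^^^^
workcell.IKError: the arm cannot take that pose within its joint ranges
```

```bash
cat >> h.py <<'E'
def pts(xy,az,e,zg=.064,back=.11):
    a,b=np.radians([az,e]);zv=np.array([np.cos(b)*np.cos(a),np.cos(b)*np.sin(a),-np.sin(b)])
    g=np.array([*xy,zg]);pre=g-back*zv;hi=pre+[0,0,.16];return g,pre,hi
CR=[(.6004,.2076),(.5213,.2190),(.4420,.2305)];AC=-98.7
E
python3 - <<'E'
from h import *
ok=lambda g,az,e: manip.solve_ik(*pose(g,az,e)) is not None
H=[(.638,-.042),(.548,-.0455),(.4645,-.132)]
for k,az in((1,-60),(2,-60),(0,-30)):
    for e in(15,20,25,30):
        g,pre,hi=pts(H[k],az,e);print(k+1,az,e,ok(g,az,e),ok(pre,az,e),ok(hi,az,e),ok(g+[0,0,.2],az,e),[ok((*c,.22),AC,e+90) for c in CR])
for q in((.45,.3,.35),(.4,.35,.35),(.5,.2,.4)): print(q,[(az,e) for az in(-98.7,81.3,-45) for e in(45,60,90) if ok(q,az,e)])
g,pre,hi=pts(H[1],-60,25);go(hi,-60,25);print(ob())
h,W,z=handles();print(h)
for r in blob(W,z,.15,.18,(350,225,415,290)):print("stylus",*r)
for n,lo,hi,b in(("carton",.05,.07,(215,90,275,155)),("reel/tin",.015,.045,(195,270,305,320))):
    for r in blob(W,z,lo,hi,b,60):print(n,*r)
see("scene","g.png")
E
```

```text
2 -60 15 True True True True [True, True, True]
2 -60 20 True True True True [True, True, True]
2 -60 25 True True True True [True, True, True]
2 -60 30 True True True True [True, True, True]
3 -60 15 True True True False [True, True, True]
3 -60 20 True True True False [True, True, True]
3 -60 25 True True True False [True, True, True]
3 -60 30 True False True True [True, True, True]
1 -30 15 True True False True [True, True, True]
1 -30 20 True False False True [True, True, True]
1 -30 25 True False False True [True, True, True]
1 -30 30 True False True True [True, True, True]
(0.45, 0.3, 0.35) [(-98.7, 45), (-98.7, 60), (-98.7, 90), (81.3, 45), (81.3, 60), (81.3, 90), (-45, 45), (-45, 60), (-45, 90)]
(0.4, 0.35, 0.35) [(-98.7, 45), (-98.7, 60), (-98.7, 90), (81.3, 45), (81.3, 60), (81.3, 90), (-45, 45), (-45, 60), (-45, 90)]
(0.5, 0.2, 0.4) [(-98.7, 45), (-98.7, 60), (-98.7, 90), (81.3, 45), (81.3, 60), (81.3, 90), (-45, 45), (-45, 90)]
{'t': 25.03, 'w': 41.5, 'ff': np.float64(0.0), 'F': [-1.0, -0.3, 0.3], 'p': [0.477, 0.077, 0.2901]}
[array([ 0.6383, -0.0419]), array([ 0.5478, -0.0454]), array([ 0.4646, -0.1324])]
stylus 82 [ 453.8 -300.1] [16.9 17.5] 22.9 [ 453.7 -299.6  164.3]
carton 1288 [751.7  -3.9] [91.4 69.9] 9.9 [750.1  -3.9  59.8]
reel/tin 334 [388.7 -96.9] [58.2 32.4] 52.9 [387.1 -96.1  25. ]
```

View pics/g.png

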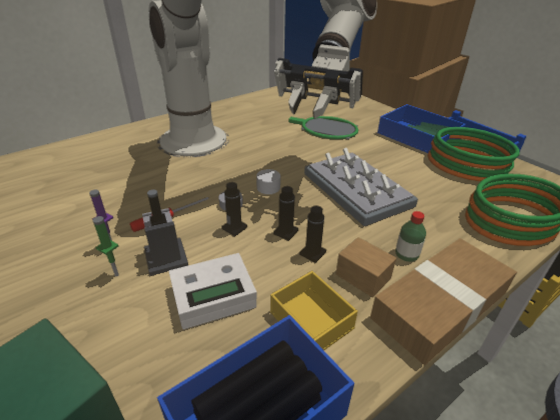

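The stylus is back upright in the fork at (160,215), and all three handles are where they were. I'll pick handle2 and carry it to above the far cradle.

```bash
cat >> h.py <<'E'
def pick(xy,az,e,up=.2,back=.11):
    g,pre,hi=pts(xy,az,e,back=back);eoat.grip(.6,40);go(pre,az,e);lin(g,az,e,.1);eoat.grip(0.,40);print("held",ob())
    lin(g+[0,0,up],az,e,.12);print("up",ob())
def over(c,e): 
    go((*CR[c],.20),AC,e+90);print("over",ob())
def check(c,fn):
    """handle axis in hand from the top cloud: slope along cradle axis (ends heights) near cradle c"""
    p,z,m=see("scene",fn);cv2.imwrite("pics/"+fn,p[60:260,240:440])
def place(c,e,z=.070):
    lin((*CR[c],.11),AC,e+90,.12);lin((*CR[c],z),AC,e+90,.04);print("low",ob())
    eoat.grip(.6,10);manip.hold(.2);a,b=np.radians([AC,e+90])
    back=-.07*np.array([np.cos(b)*np.cos(a),np.cos(b)*np.sin(a),-np.sin(b)])
    lin(np.array([*CR[c],z])+back,AC,e+90,.1);go((*CR[c],.27),AC,e+90);print("left",ob())
E
python3 - <<'E'
from h import *
pick((.5478,-.0454),-60,25);over(0,25);p,z,m=see("scene","i.png");cv2.imwrite("pics/i.png",cv2.resize(p[40:260,240:480],None,fx=2,fy=2))
E
```

```text
held {'t': 28.04, 'w': 33.2, 'ff': np.float64(40.0), 'F': [-0.6, 0.1, 0.5], 'p': [0.5267, -0.0085, 0.0838]}
up {'t': 29.86, 'w': 32.9, 'ff': np.float64(40.0), 'F': [-0.7, 0.0, -1.7], 'p': [0.5265, -0.0088, 0.283]}
over {'t': 30.89, 'w': 33.2, 'ff': np.float64(40.0), 'F': [-1.0, 0.5, -1.5], 'p': [0.5955, 0.1878, 0.2407]}
```

View pics/i.png

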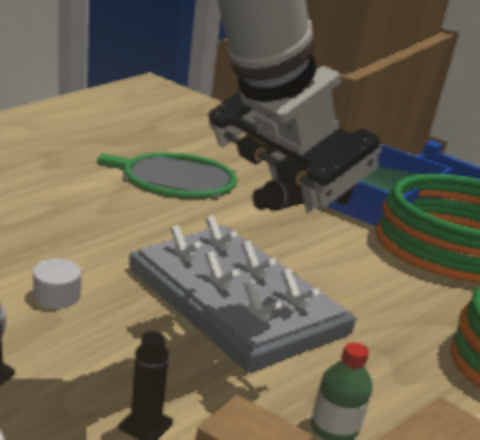

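The handle is held level above the far cradle, with the neck at (268,195) pointing toward −y. I'll lower it and check the result with the top depth.

```bash
cat >> h.py <<'E'
def lying():
    p,z,m=see("top","last.png");W=cloud(z,m)
    for r in blob(W,z,.073,.10,(60,130,215,310),40):
        print("lying",*r)
    print("standing",handles()[0])
E
python3 - <<'E'
from h import *
place(0,25)
g,pre,hi=pts((.4646,-.1324),-60,25);go(hi,-60,25)
lying();p,z,m=see("scene","j.png");cv2.imwrite("pics/j.png",cv2.resize(p[100:260,200:440],None,fx=3,fy=3))
E
```

```text
low {'t': 32.99, 'w': 33.1, 'ff': np.float64(40.0), 'F': [0.4, 0.4, -2.1], 'p': [0.5976, 0.1882, 0.1126]}
left {'t': 35.25, 'w': 55.1, 'ff': np.float64(0.0), 'F': [-0.4, -0.1, 0.0], 'p': [0.5972, 0.1886, 0.3125]}
lying 896 [602.1 210.3] [122.4  44.4] 82.0 [600.6 215.6  82.7]
standing [array([ 0.6379, -0.0419]), array([ 0.4645, -0.1324])]
```

View pics/j.png

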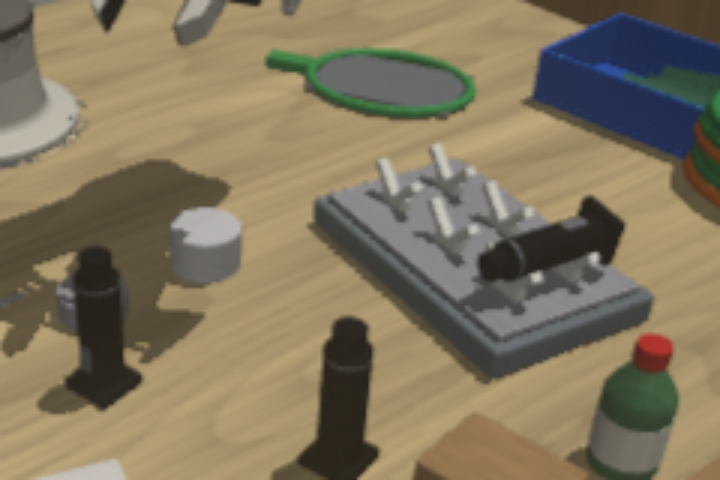

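Handle2 lies in its cradle at (550,250), within 3 mm of the ideal pose. Next is handle3.

```bash
python3 - <<'E'
from h import *
h,_,_=handles();xy=min(h,key=lambda q:q[0]);print(xy)
g,_,_=pts(xy,-60,25)
for up in(.18,.16,.14,.12,.10):
    if manip.solve_ik(*pose(g+[0,0,up],-60,25)) is not None:break
print(up)
pick(xy,-60,25,up=up);over(1,25)
p,z,m=see("scene","k.png");cv2.imwrite("pics/k.png",cv2.resize(p[40:260,200:440],None,fx=2,fy=2))
E
```

```text
[ 0.4646 -0.1323]
0.18
held {'t': 39.29, 'w': 33.1, 'ff': np.float64(40.0), 'F': [0.3, 0.9, 1.1], 'p': [0.4434, -0.0955, 0.0837]}
up {'t': 40.94, 'w': 33.5, 'ff': np.float64(40.0), 'F': [0.1, 0.7, -1.4], 'p': [0.4432, -0.0957, 0.2632]}
over {'t': 42.28, 'w': 33.3, 'ff': np.float64(40.0), 'F': [0.8, -0.2, -0.2], 'p': [0.5168, 0.199, 0.241]}
```

View pics/k.png

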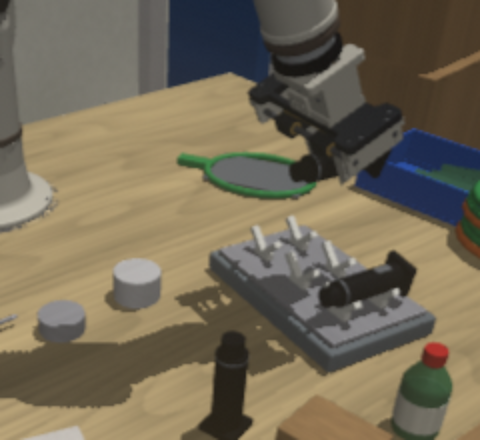

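Handle3 is level over the middle cradle. I'll lower it and find feasible poses for handle1.

```bash
python3 - <<'E'
from h import *
place(1,25);go((.45,.25,.35),AC,60)
lying()
ok=lambda g,az,e: manip.solve_ik(*pose(g,az,e)) is not None
for az in(-45,-40,-35,-30,-25):
  for e in(15,20,25,30):
    for b in(.06,.08,.1,.12):
      g,pre,hi=pts((.638,-.042),az,e,back=b);r=[ok(q,az,e) for q in(g,(g+pre)/2,pre,pre+[0,0,.06],pre+[0,0,.12],g+[0,0,.1],g+[0,0,.18])]
      if all(r[:3]) and sum(r)>=5:print(az,e,b,np.array(r)*1)
E
```

```text
low {'t': 44.38, 'w': 33.1, 'ff': np.float64(40.0), 'F': [-0.3, -0.2, -1.1], 'p': [0.5185, 0.1996, 0.1126]}
left {'t': 46.64, 'w': 55.3, 'ff': np.float64(0.0), 'F': [0.6, 0.5, -0.8], 'p': [0.5181, 0.1996, 0.3122]}
lying 900 [597.3 211.5] [123.2  44.9] 76.6 [600.5 215.3  82.6]
lying 923 [520.  222.2] [123.5  43.6] 75.6 [522.3 226.2  82.6]
standing [array([ 0.6384, -0.0419])]
-45 15 0.06 [1 1 1 1 1 1 1]
-45 15 0.08 [1 1 1 1 1 1 1]
-45 15 0.1 [1 1 1 1 1 1 1]
-45 15 0.12 [1 1 1 1 1 1 1]
-45 20 0.06 [1 1 1 1 1 1 1]
-45 20 0.08 [1 1 1 1 1 1 1]
-45 20 0.1 [1 1 1 1 1 1 1]
-45 20 0.12 [1 1 1 1 1 1 1]
-45 25 0.06 [1 1 1 1 1 1 1]
-45 25 0.08 [1 1 1 1 1 1 1]
-45 25 0.1 [1 1 1 1 1 1 1]
-45 25 0.12 [1 1 1 1 1 1 1]
-45 30 0.06 [1 1 1 1 1 1 1]
-45 30 0.08 [1 1 1 1 1 1 1]
-45 30 0.1 [1 1 1 1 1 1 1]
-45 30 0.12 [1 1 1 1 1 1 1]
-40 15 0.06 [1 1 1 1 1 1 1]
-40 15 0.08 [1 1 1 1 1 1 1]
-40 15 0.1 [1 1 1 1 1 1 1]
-40 15 0.12 [1 1 1 1 1 1 1]
-40 20 0.06 [1 1 1 1 1 1 1]
-40 20 0.08 [1 1 1 1 1 1 1]
-40 20 0.1 [1 1 1 1 1 1 1]
-40 20 0.12 [1 1 1 1 1 1 1]
-40 25 0.06 [1 1 1 1 1 1 1]
-40 25 0.08 [1 1 1 1 1 1 1]
-
[... 464 characters left out ...]
 1 1]
-35 25 0.12 [1 1 1 1 1 1 1]
-35 30 0.06 [1 1 1 1 1 1 1]
-35 30 0.08 [1 1 1 1 1 1 1]
-35 30 0.1 [1 1 1 1 1 1 1]
-35 30 0.12 [1 1 1 1 1 1 1]
-30 15 0.06 [1 1 1 1 1 1 1]
-30 15 0.08 [1 1 1 1 0 1 1]
-30 15 0.1 [1 1 1 0 0 1 1]
-30 15 0.12 [1 1 1 0 0 1 1]
-30 20 0.06 [1 1 1 1 1 1 1]
-30 20 0.08 [1 1 1 1 0 1 1]
-30 20 0.1 [1 1 1 0 0 1 1]
-30 20 0.12 [1 1 1 0 0 1 1]
-30 25 0.06 [1 1 1 1 1 1 1]
-30 25 0.08 [1 1 1 1 1 1 1]
-30 25 0.1 [1 1 1 0 0 1 1]
-30 30 0.06 [1 1 1 1 1 1 1]
-30 30 0.08 [1 1 1 1 1 1 1]
-30 30 0.1 [1 1 1 1 1 1 1]
-30 30 0.12 [1 1 1 0 1 1 1]
-25 15 0.06 [1 1 1 0 0 1 1]
-25 15 0.08 [1 1 1 0 0 1 1]
-25 20 0.06 [1 1 1 0 0 1 1]
-25 25 0.06 [1 1 1 0 0 1 1]
-25 30 0.06 [1 1 1 1 1 1 1]
```

```bash
python3 - <<'E'
from h import *
g,pre,hi=pts((.6384,-.0419),-35,25);go(hi-[0,0,.04],-35,25)
h,_,_=handles();print(h)
xy=h[0] if len(h)==1 else np.array([.6384,-.0419])
if np.linalg.norm(xy-[.6384,-.0419])<.01:
    pick(xy,-35,25,up=.18);over(2,25)
p,z,m=see("scene","l.png");cv2.imwrite("pics/l.png",cv2.resize(p[40:260,200:440],None,fx=2,fy=2))
E
```

```text
[array([ 0.6382, -0.0419])]
held {'t': 51.44, 'w': 33.7, 'ff': np.float64(40.0), 'F': [-0.2, 0.3, 0.2], 'p': [0.6036, -0.0174, 0.0838]}
up {'t': 53.09, 'w': 33.2, 'ff': np.float64(40.0), 'F': [-0.7, -0.5, -1.0], 'p': [0.6033, -0.0177, 0.2629]}
over {'t': 54.44, 'w': 32.9, 'ff': np.float64(40.0), 'F': [-0.3, 0.6, -2.1], 'p': [0.4385, 0.2103, 0.2415]}
```

View pics/l.png

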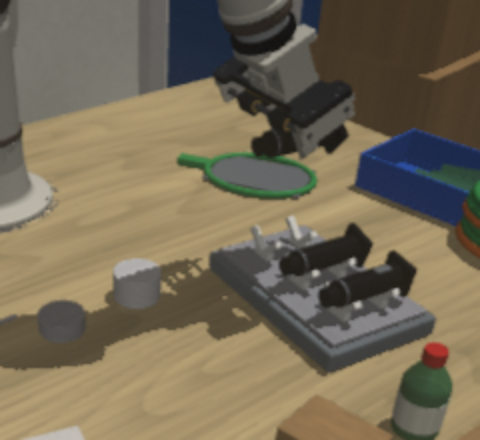

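Two handles lie well in their cradles, and handle1 is level over the third. I'll place it, then verify all three and the stylus before the record press.

```bash
python3 - <<'E'
from h import *
place(2,25);go((.50,-.12,.35),-35,60) if manip.solve_ik(*pose((.50,-.12,.35),-35,60)) is not None else None
go((*FORK,.30),AZ,90)
p,z,m=see("top","m.png");W=cloud(z,m)
for r in blob(W,z,.073,.10,(60,130,215,310),40): print("lying",*r)
a=p[130:310,60:220];cv2.imwrite("pics/m.png",cv2.resize(a,None,fx=3,fy=3));print(ob())
E
```

```text
low {'t': 56.54, 'w': 33.7, 'ff': np.float64(40.0), 'F': [-0.1, -0.7, -1.6], 'p': [0.4391, 0.2111, 0.1125]}Traceback (most recent call last):
  File "<stdin>", line 2, in <module>
  File "h.py", line 75, in place
    lin(np.array([*CR[c],z])+back,AC,e+90,.1);go((*CR[c],.27),AC,e+90);print("left",ob())
                                              ~~^^^^^^^^^^^^^^^^^^^^^^
  File "h.py", line 28, in go
    def go(g,az,e): manip.move_pose(*pose(g,az,e))
                    ~~~~~~~~~~~~~~~^^^^^^^^^^^^^^^
workcell.IKError: the arm cannot take that pose within its joint ranges
```

```bash
python3 - <<'E'
from h import *
go((*CR[2],.20),AC,115)
q=(.45,.25,.35);go(q,AC,90)
go((*FORK,.30),AZ,90)
p,z,m=see("top","m.png");W=cloud(z,m)
for r in blob(W,z,.073,.10,(60,130,215,310),40): print("lying",*r)
a=p[130:310,60:220];cv2.imwrite("pics/m.png",cv2.resize(a,None,fx=3,fy=3));print(ob())
E
```

```text
lying 896 [603.9 209.7] [121.9  44.7] 83.9 [600.6 215.9  82.9]
lying 935 [519.1 223. ] [124.2  46.4] 76.0 [522.2 226.7  82.6]
lying 966 [446.4 232.3] [121.9  53.9] 84.0 [443.6 238.7  82.4]
{'t': 61.75, 'w': 55.3, 'ff': np.float64(0.0), 'F': [-0.3, 0.1, -1.1], 'p': [0.4537, -0.3003, 0.3461]}
```

View pics/m.png

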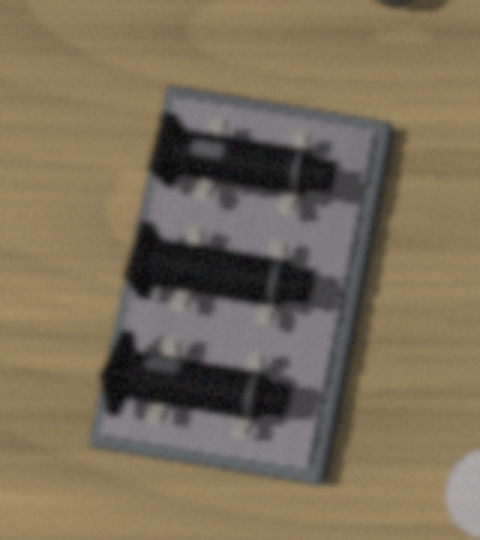

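All three handles lie parallel, each in its own cradle. Next is the record press.

```bash
python3 - <<'E'
from h import *
take_stylus();press(REC)
lin((*FORK,.26),AZ,90,.15);print(ob())
p,z,m=see("scene","n.png");cv2.imwrite("pics/n.png",cv2.resize(p[60:320,60:300],None,fx=2,fy=2))
E
```

```text
taken {'t': 64.03, 'w': 17.5, 'ff': np.float64(40.0), 'F': [-0.5, 0.6, 1.3], 'p': [0.4537, -0.3008, 0.1798]}
up {'t': 65.35, 'w': 17.5, 'ff': np.float64(40.0), 'F': [-0.2, -0.3, -0.7], 'p': [0.4533, -0.3005, 0.296]}
0.155 0.47
0.154 -0.62
0.153 -0.53
0.152 1.64
0.151 2.93
0.15 2.81
0.149 3.5
0.148 6.22
0.147 10.63
press {'t': 71.45, 'w': 17.6, 'ff': np.float64(40.0), 'F': [-1.0, 1.2, 9.9], 'p': [0.5886, -0.3048, 0.1951]}
{'t': 73.68, 'w': 17.3, 'ff': np.float64(40.0), 'F': [0.1, -0.2, -0.0], 'p': [0.4547, -0.3005, 0.3067]}
```

View pics/n.png

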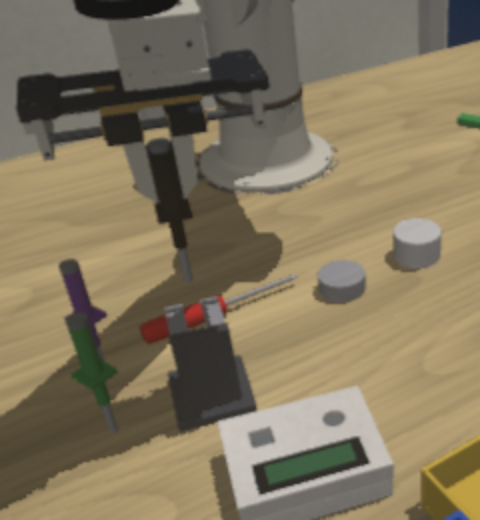

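```bash
python3 - <<'E'
from h import *
m=eyes.camera_model("scene");E=np.linalg.inv(m["extrinsics"])
for n,z in(("top",.292),("tip",.147)):
    c=E@[.4541,-.3008,z,1];print(n,m["fx"]*c[0]/c[2]+m["cx"],m["fy"]*c[1]/c[2]+m["cy"])
E
```

```text
top 138.47648839634772 130.31416338737694
tip 153.70805853134203 199.34169333353535
```

The stylus sits exactly as predicted, upright with its tip at (153,199) and no slip. I'll hang it and check everything.

```bash
python3 - <<'E'
from h import *
hang();go((.50,0.,.35),AZ,90)
go((.45,.25,.35),AC,90)
p,z,m=see("top","o.png");W=cloud(z,m)
for n,lo,hi,b in(("stylus",.15,.18,(350,225,415,290)),("collar",.0975,.1025,(350,225,415,290))):
    for r in blob(W,z,lo,hi,b):print(n,*r)
go((*FORK+[0,.15],.35),AZ,90)
p,z,m=see("top","last.png");W=cloud(z,m)
for r in blob(W,z,.073,.10,(60,130,215,310),40): print("lying",*r)
p,z,m=see("scene","o.png")
E
```

```text
0.136 -1.32
0.135 -0.54
0.134 -0.64
0.133 1.76
0.132 11.74
hung {'t': 79.68, 'w': 41.2, 'ff': np.float64(0.0), 'F': [-0.3, 0.2, 0.2], 'p': [0.4534, -0.3006, 0.3161]}
stylus 85 [ 453.8 -299.9] [17.4 17.3] 87.9 [ 453.6 -299.4  164.6]
collar 87 [ 454.3 -300.1] [31.2 30.2] 74.2 [ 453.  -296.8  100.2]
collar 16 [ 432.1 -276.5] [16.4  4.3] 79.6 [ 432.2 -277.3  100.8]
collar 15 [ 423.2 -315.2] [11.   5.9] 58.4 [ 423.4 -315.3   99.3]
lying 897 [597.4 211. ] [123.9  45.5] 76.7 [600.7 215.7  82.7]
lying 932 [523.8 221.4] [123.5  47.3] 81.4 [522.2 227.   82.5]
lying 968 [447.9 232.6] [122.5  54.1] 85.6 [443.7 238.3  82.4]
```

View pics/o.png

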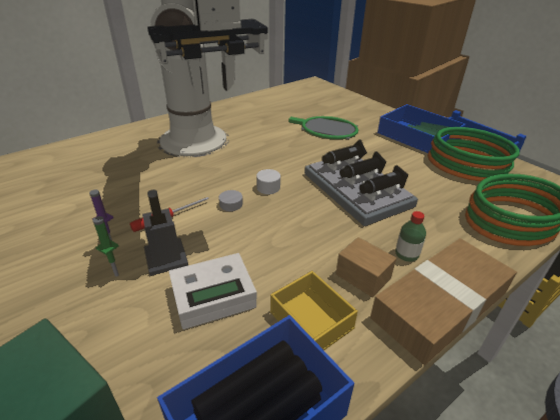

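The three handles lie in their cradles around (362,165), the stylus hangs upright at (157,205), nothing else has moved, and the robot is clear. I'm handing the job in.

```bash
python3 -c "
from workcell import order
print(order.close_job())"
```

```text
the job is handed in; nothing more can be done
None
```

The job is handed in: I pressed zero fully in with the scale empty, laid all three handles in their own cradles, pressed record fully in, and hung the stylus back upright in its fork. Its verdict was not shown to me.

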